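# Stand the fallen carton up and shut the peg box

## Robot

A 6-joint arm with a two-finger parallel gripper is mounted at the origin on the work surface. World frame = base frame: x ahead of the robot, y to its left, z up, the work surface at z = 0. Lengths are in m, angles in rad, forces in N, time in s.
With the tool pointing down it reaches from about 0.275 to 0.775 m from the base axis. Payload 14.6 kg.
Tool frame: the origin (TCP) lies midway between the tips of the shut fingers; the grasp point (between the pads) lies 19 mm behind it; z points along the fingers, y is the line along which they close (so a half turn about z gives the same grasp; the last joint's range is limited). The gripper opens to 85 mm and grips with 20 to 120 N. Pads are 22 mm wide; open, the fingers measure 114 mm over their backs; the gripper's body (76 mm by 85 mm) begins 54 mm behind the grasp point. The pads swing forward as they close: fully open they stand 13 mm farther back than shut.
Start: joints at [1.102, 0.263, -0.048, 1.259, 0, 1.415], TCP at [0.162, 0.499, 0.231] pointing down, gripper open.
Joint ranges: [-2.65, 2.65], [-0.89, 1.7], [-1.18, 1.37], [-2.13, 2.11], [-1.35, 1.29], [-3.14, 3.14]. Speed limits (rad/s): [1.89, 1.89, 2.57, 2.79, 3.14, 3.14].

## Interface

Orientations are given as a 3x3 rotation matrix whose columns are the frame's x, y, z axes.
In Python, from workcell import manip gives the robot as it stands. The module is installed in compiled form; this text tells all that it offers.
- The arm moves only by the tool carry_out, never from a script. Its arguments are lists of equal length, an entry for each row: "dp": the shift along the tool's x, y, z in units of 0.75 m (1.0 is 0.75 m), a list of three; "dr": the turn, a rotation vector about the tool's x, y, z in units of 180 degrees (1.0 is 180 degrees), a list of three; "fingers": the opening, from 0 (shut) to 1 (fully open). In form: {"dp": [[dx, dy, dz], ...], "dr": [[ax, ay, az], ...], "fingers": [fingers, ...]}. A call has 1 to 8 rows; each row is the pose to reach, as a shift and turn from the pose commanded when the call began, along the tool's axes at that moment, turning the shorter way round; what a row does not reach only later rows make up. A row lasts 1/8 s, in which the tool goes at most 62.5 mm and 10.7 degrees, less where a joint would pass 70% of its speed; a pose out of reach is approached as far as the arm can. A call with a number of a shift or a turn outside -1 to 1 is refused whole. A call with a gripper value outside its range is refused whole. The fingers move at their own pace and stop on an object; "newtons" is the grip in N (left out, the last holds). Time passes only in rows, so rows that repeat a pose let the fingers close. It gives the time, the measured TCP pose, the force, the opening and the grip force at its end, in the units of the state.
- manip.get_state(): the state, without advancing time (a new reading comes with each control period).
- manip.grab_frame(name): name is "scene" or "top"; returns a dict with "img" (420x560x3 uint8, blue, green, red), "mtx" (3x3 intrinsics, pixels), "eye" and "rotation" of the camera in the world. Camera axes: x right, y up, looking along -z (the intrinsics and any distortion apply to the point x, -y, -z); pixel columns grow to the right and rows downward; lengths in m; the calibration is good to about 2 mm. A picture is of the moment at which its call begins. There is no depth.
- manip.sign_off(): hands the job in; it is judged then, once.
Trained networks look in the newest picture that a camera, given by its name, has taken for a name from the list of things; names that differ only in an ending like _2 or _b are one class to them, and where a whole thing is asked for, a point or a joint stands for the part that bears it (a point fixed in the world has none). Each returns a list of dicts, best first, with "score" (0 to 1); they miss things now and then, are a little off and sometimes report something else, mostly with a low value. They report only what shows in the picture. A call takes as long as a camera call. They do not tell look-alikes from the thing itself.
- manip.boxes_of(camera, label): "extent" ([left, top, right, bottom] in pixels, round what is visible of it).
- manip.mark_of(camera, label): "location" ([column, row] in pixels: a listed point, or the origin of a listed thing).
The state is a dict: "time_s": time; "joints": joint angles; "qd": joint speeds; "tau": joint torques, N m; "ee_pos": TCP position; "tcp_rot": TCP orientation; "ft_force": force on the tool from outside, world axes, zero at the start; "moment": the same for the moment, N m; "width": opening from 0.0 (shut) to 1.0 (fully open); "finger_force": force on a finger pad.
Only numpy, scipy, OpenCV 4.12 (cv2) and the standard library are available. Lean on these libraries where they do the work, as an engineer would, in place of code of your own. Each camera call takes 0.05 s, during which the arm holds its last target. There are 200 camera calls.

## Task

A washing powder carton has tipped over and leans across the open clothes-peg box. Without gripping or lifting anything, gently push the carton back up with the fingertips so that it stands upright by itself where it is, then push the peg box's lid over until it is fully shut. Leave the other things on the counter where they are.

Things in the scene. Friction and masses are not known exactly. Their poses are not given: they have to be found in the camera images.
- carton: cardboard carton, 66 (its y) x 120 (its x) x 190 mm tall (its z), about 0.5 kg, loose. Origin: centre of its underside. At the start it stands on the lower edge of its -y face and leans about 33 degrees to its -y side: that face rests on the peg box's rim. Once it leans less than about 18 degrees its weight brings it upright
- carton_edge (a point): middle of the carton's top edge on its -y face. At the start this edge overhangs the open box by about 50 mm, 160 mm above the counter, free to push from the box's side. A push of 1 to 3 N here is enough; more than 15 N is too much
- pegbox: open white box of clothes pegs, fixed to the counter, 150 mm (its x) x 200 mm (its y) x 80 mm tall, walls 5 mm. Origin: centre of its underside. The carton leans on its +y wall from outside; the lid is hinged along the +x rim
- lid (a joint): lid hinge of the peg box, rad: 0 shut flat on the rim, 1.57 standing straight up, 1.9 leaning back against its stop. Stiff: it stays where it is left; about 2 N at its edge moves it, and 15 N is too much until it is nearly shut
- lid_hinge (a point): middle of the lid's hinge line, on the top of the box's +x rim, 80 mm above the counter; the hinge line is along the box's y
- lid_edge (a point): middle of the lid's free edge on its outer face, 150 mm from the hinge. The lid is a white flat panel 150 x 200 mm, 8 mm thick, with a tab 70 mm wide that sticks out 12 mm more beyond this edge; the outer face is on top when shut and turned away from the box when open
- softener: bystander: softener bottle, upright, 68 mm across, 200 mm tall, near the peg box on the side away from the carton. Origin: centre of its underside
- cup: bystander: small clear measuring cup, 66 mm across, 70 mm tall. Origin: centre of its underside
- jar: bystander: glass jar with a steel cap, 72 mm across, 90 mm tall. Origin: centre of its underside
- can: bystander: aluminium can, 62 mm across, 170 mm tall. Origin: centre of its underside
- tub: bystander: white screw-top tub, 90 mm across, 120 mm tall. Origin: centre of its underside
- brush: bystander: wooden brush lying on the counter. Origin: centre of its underside
- peg_a: bystander: loose wooden clothes peg lying on the counter, 72 x 12 x 10 mm. Origin: centre of its underside
- peg_b: bystander: loose wooden clothes peg lying on the counter, 72 x 12 x 10 mm. Origin: centre of its underside
There are look-alikes about, which are no part of the job. What is shaped like the carton but red is not meant.

How it is judged:
By the outcome, as a careful person would: the job done as asked, in the order asked, and still so for the second after the job is handed in, with the robot touching nothing.
It also fails if it takes over 56 s, if anything falls off the work surface, if the arm or the gripper's body presses on something with over 40 N, if the wrist force passes 120 N, or if a joint passes its speed limit or range.

## Working session

There is one attempt and no reset: what is moved stays moved. The work goes in short steps, Python scripts to look and compute and a tool call to move; the robot and the scene stay as the last step left them, time stands still between calls to the robot, and variables do not carry over. Pictures are saved under pics/ and viewed, at most 10 in all, crops included, and the job is handed in when it is done.

Besides the shell and the picture viewer there is one more tool, called after "Call:" as name(argument=value, ...) on one line, values as JSON. carry_out: Moves the arm, as the interface text tells. Its arguments: {"type":"object","properties":{"dp":{"type":"array","items":{"type":"array","items":{"type":"number"}}},"dr":{"type":"array","items":{"type":"array","items":{"type":"number"}}},"fingers":{"type":"array","items":{"type":"number"}},"newtons":{"type":"number"}},"required":["dp","dr","fingers"]}

```bash
mkdir -p pics; cat > h.py <<'E'
import numpy as np, cv2
from workcell import manip
def cam(n):
    return manip.grab_frame(n)
def proj(f,P):
    P=np.atleast_2d(np.asarray(P,float)); c=(P-f["eye"])@np.asarray(f["rotation"])
    c=c*[1,-1,-1]; p=c@np.asarray(f["mtx"]).T
    return p[:,:2]/p[:,2:]
def ray(f,px):
    d=np.linalg.inv(f["mtx"])@np.array([px[0],px[1],1.0]); d=np.asarray(f["rotation"])@(d*[1,-1,-1])
    return np.array(f["eye"],float),d/np.linalg.norm(d)
def atz(f,px,z):
    e,d=ray(f,px); return e+d*(z-e[2])/d[2]
def tri(fs,pxs):
    A=np.zeros((3,3));b=np.zeros(3);R=[ray(f,p) for f,p in zip(fs,pxs)]
    for e,d in R:
        M=np.eye(3)-np.outer(d,d);A+=M;b+=M@e
    X=np.linalg.solve(A,b); return X,[np.linalg.norm((np.eye(3)-np.outer(d,d))@(X-e)) for e,d in R]
E
python3 - <<'E'
from h import *
np.set_printoptions(precision=3,suppress=True)
s=manip.get_state(); print(s["ee_pos"],s["tcp_rot"],s["time_s"])
F={}
for n in("scene","top"):
    F[n]=f=cam(n); cv2.imwrite(f"pics/{n}0.png",f["img"]); print(n,f["eye"],f["rotation"],f["mtx"], [k for k in f])
for l in["carton","carton_edge","pegbox","lid","lid_hinge","lid_edge","softener","cup","jar","can","tub","brush","peg_a"]:
    for n in F:
        r=manip.mark_of(n,l); b=manip.boxes_of(n,l)
        print(l,n,[(np.round(x["location"]),round(x["score"],2)) for x in r[:3]],[(np.round(x["extent"]),round(x["score"],2)) for x in b[:2]])
E
```

```text
[0.162 0.499 0.231] [[-0.951  0.309 -0.   ]
 [ 0.309  0.951 -0.001]
 [ 0.    -0.001 -1.   ]] 0.0
scene [1.151 0.863 1.206] [[-0.808 -0.418  0.415]
 [ 0.589 -0.572  0.571]
 [-0.001  0.706  0.709]] [[434.011   0.    277.47 ]
 [  0.    434.011 207.575]
 [  0.      0.      1.   ]] ['img', 'mtx', 'eye', 'rotation']
top [ 0.389 -0.005  1.255] [[ 0.024  0.996 -0.085]
 [-0.999  0.026  0.022]
 [ 0.024  0.084  0.996]] [[426.375   0.    273.485]
 [  0.    426.375 216.997]
 [  0.      0.      1.   ]] ['img', 'mtx', 'eye', 'rotation']
carton scene [(array([395., 256.]), 0.89), (array([288., 144.]), 0.84), (array([311., 261.]), 0.71)] [(array([184., 216., 231., 269.]), 0.94), (array([281., 206., 327., 272.]), 0.86)]
carton top [(array([201., 205.]), 0.91), (array([134., 290.]), 0.88), (array([270., 111.]), 0.81)] [(array([266.,  92., 339., 153.]), 0.96), (array([114., 282., 187., 368.]), 0.89)]
carton_edge scene [(array([300., 179.]), 0.9), (array([296., 207.]), 0.67), (array([258., 194.]), 0.54)] [(array([279., 202., 330., 270.]), 0.82), (array([380., 208., 432., 266.]), 0.65)]
carton_edge top [(array([240., 214.]), 0.83), (array([329., 138.]), 0.76), (array([331., 300.]), 0.72)] [(array([263.,  92., 341., 156.]), 0.95), (array([117., 283., 185., 367.]), 0.93)]
pegbox scene [(array([281., 229.]), 0.79)] [(array([248., 175., 299., 258.]), 0.97)]
pegbox top [(array([262., 215.]), 0.85)] [(array([236., 158., 311., 246.]), 0.91)]Traceback (most recent call last):
  File "<stdin>", line 9, in <module>
ValueError: it knows: brush, can, carton, carton_edge, cup, jar, lid_edge, lid_hinge, peg, pegbox, softener, tub
```

```bash
python3 - <<'E'
from h import *
for l in["lid_hinge","lid_edge","softener","cup","jar","can","tub","brush","peg"]:
    for n in("scene","top"):
        r=manip.mark_of(n,l)
        print(l,n,[(np.round(x["location"]).tolist(),round(x["score"],2)) for x in r[:3]])
for n in("scene","top"):
    i=cv2.imread(f"pics/{n}0.png"); cv2.imwrite(f"pics/{n}0b.png",cv2.resize(i,(800,600),interpolation=cv2.INTER_CUBIC))
E
```

```text
lid_hinge scene [([264.0, 221.0], 0.95)]
lid_hinge top [([272.0, 184.0], 0.7), ([203.0, 250.0], 0.65), ([236.0, 257.0], 0.48)]
lid_edge scene [([258.0, 196.0], 0.88)]
lid_edge top [([276.0, 165.0], 0.74)]
softener scene [([264.0, 196.0], 0.66)]
softener top [([324.0, 232.0], 0.86), ([202.0, 207.0], 0.27)]
cup scene [([338.0, 248.0], 0.87)]
cup top [([202.0, 250.0], 0.91)]
jar scene [([267.0, 290.0], 0.63), ([318.0, 228.0], 0.37)]
jar top [([206.0, 142.0], 0.63)]
can scene [([344.0, 331.0], 0.57)]
can top [([112.0, 180.0], 0.98)]
tub scene [([191.0, 170.0], 0.64), ([297.0, 206.0], 0.27)]
tub top [([437.0, 188.0], 0.71)]
brush scene [([409.0, 296.0], 0.85)]
brush top [([100.0, 263.0], 0.7)]
peg scene [([318.0, 230.0], 0.35)]
peg top [([238.0, 256.0], 0.64), ([271.0, 271.0], 0.57)]
```

View pics/scene0.png

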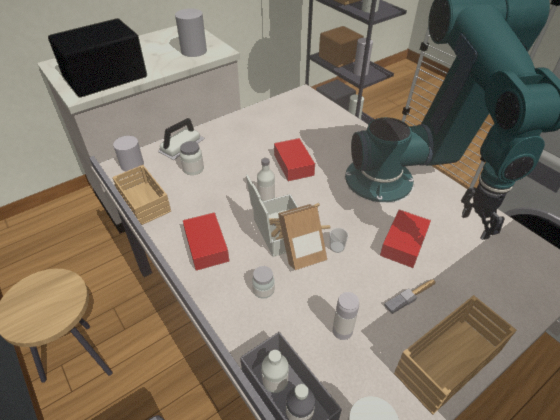

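View pics/top0.png

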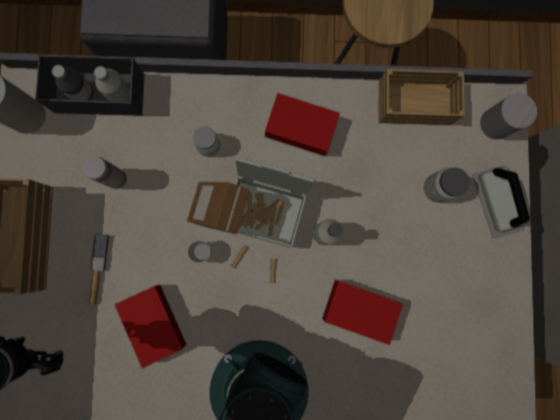

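The carton meant is the brown one, at scene (303,235) and top (213,205). It leans left across the pegbox (top (268,215)). The red look-alikes are at top (302,123), (150,325) and (363,312). The lid stands open on the far side at top (274,177), the softener is at (328,232), the cup at (202,250), and the loose pegs at (238,256) and (271,271).

```bash
python3 - <<'E'
from h import *
np.set_printoptions(precision=3,suppress=True)
S,T=cam("scene"),cam("top")
for l,a,b in[("hinge",(264,221),(272,184)),("lid_edge",(258,196),(276,165)),("pegbox",(281,229),(262,215)),("c_edge",(300,179),(240,214)),("c_edge2",(296,207),(240,214)),("carton",(311,261),(201,205)),("soft",(264,196),(324,232)),("cup",(338,248),(202,250))]:
    X,r=tri([S,T],[a,b]); print(l,X,np.round(r,3))
for n in("scene","top"):
    for l in("carton_edge","carton","lid_edge"):
        print(n,l,[(np.round(x["location"],1).tolist(),round(x["score"],2)) for x in manip.mark_of(n,l)])
print("peg tops",atz(T,(238,256),.01),atz(T,(271,271),.01), "soft bottom",atz(T,(324,232),0), "cup",atz(T,(202,250),0))
for n,f,(x,y) in(("s",S,(235,150)),("t",T,(180,145))):
    c=f["img"][y:y+130,x:x+173]; cv2.imwrite(f"pics/c{n}.png",cv2.convertScaleAbs(cv2.resize(c,(692,520),interpolation=cv2.INTER_CUBIC),alpha=1.4))
E
```

```text
hinge [ 0.576 -0.02   0.083] [0.005 0.005]
lid_edge [ 0.598 -0.024  0.217] [0.009 0.009]
pegbox [ 0.503 -0.001  0.009] [0.004 0.004]
c_edge [0.475 0.053 0.28 ] [0.002 0.002]
c_edge2 [0.487 0.057 0.163] [0.001 0.001]
carton [0.52  0.182 0.021] [0.004 0.004]
soft [ 0.456 -0.182  0.012] [0.002 0.002]
cup [ 0.39   0.179 -0.006] [0.004 0.004]
scene carton_edge [([301.6, 180.6], 0.6), ([293.7, 208.9], 0.55)]
scene carton [([397.6, 256.8], 0.8), ([306.6, 263.3], 0.77), ([212.9, 262.9], 0.77), ([288.6, 141.9], 0.68)]
scene lid_edge [([257.3, 196.8], 0.57)]
top carton_edge [([240.2, 212.0], 0.9), ([329.3, 133.5], 0.84), ([330.0, 300.5], 0.82), ([201.1, 253.1], 0.28)]
top carton [([202.1, 205.4], 0.9), ([135.1, 292.9], 0.81), ([271.3, 117.8], 0.7), ([393.1, 321.3], 0.7), ([277.4, 166.8], 0.63)]
top lid_edge [([273.4, 166.6], 0.75)]
peg tops [0.378 0.069 0.01 ] [ 0.337 -0.028  0.01 ] soft bottom [ 0.454 -0.182  0.   ] cup [0.393 0.175 0.   ]
```

View pics/cs.png

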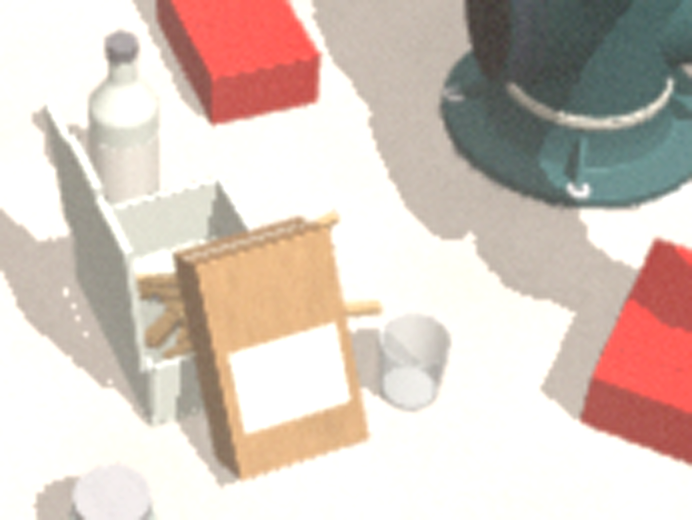

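View pics/ct.png

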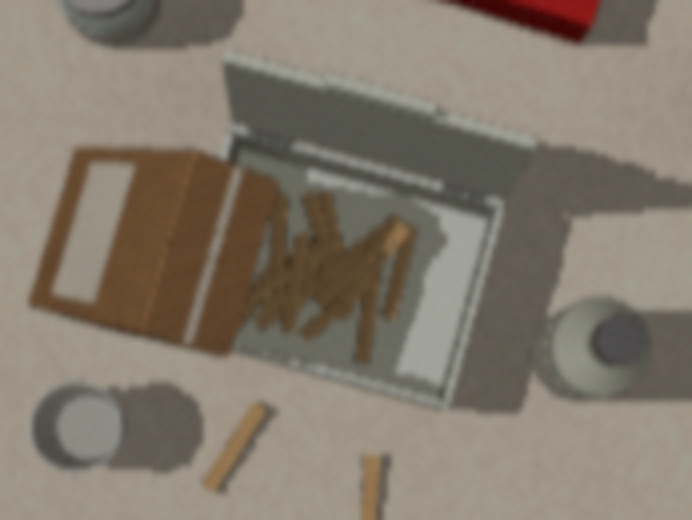

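The crops confirm the brown carton with the white label, leaning over the box wall. Its top −y edge runs from about crop-top (280,185) to (230,353), and there is nothing on the box's side of it. The lid stands slightly past vertical. Next I compute the geometry from the corners.

```bash
python3 - <<'E'
from h import *
np.set_printoptions(precision=3,suppress=True)
S,T=cam("scene"),cam("top")
t=lambda u,v:(180+u/4,145+v/4); s=lambda u,v:(235+u/4,150+v/4)
c=[atz(T,t(*p),.08) for p in((447,407),(500,203),(230,135))]
print("rim -x-y,+x-y,+x+y",*c, np.linalg.norm(c[1]-c[0]),np.linalg.norm(c[2]-c[1]))
by=c[2]-c[1]; by/=np.linalg.norm(by); bx=np.array([by[1],-by[0],0]); print("by",by,"yaw from y",np.degrees(np.arctan2(by[0],by[1])))
ctr=(c[0]+c[2])/2; print("box ctr",ctr,"hinge mid",(c[1]+c[2])/2)
print("carton top -y corners",tri([S,T],[s(178,257),t(280,185)]),"other", atz(T,t(230,353),.16))
print("carton base+y corners z", tri([S,T],[s(240,477),t(75,150)]),tri([S,T],[s(366,437),t(30,305)]))
print("lid top corners",tri([S,T],[s(47,108),t(535,142)]),tri([S,T],[s(130,250),t(226,60)]))
for th in(1.57,1.65,1.75):
  h=(c[1]+c[2])/2
  P=[h+0.15*(-np.cos(th)*bx+np.sin(th)*np.array([0,0,1]))+k*by for k in(-.1,.1)]; print(th,proj(S,P).ravel(),proj(T,P).ravel())
st=manip.get_state();print(st["ee_pos"],st["time_s"],st["ft_force"])
E
```

```text
rim -x-y,+x-y,+x+y [ 0.407 -0.082  0.08 ] [ 0.55  -0.116  0.08 ] [0.592 0.073 0.08 ] 0.14644433565420828 0.193622863224949
by [0.22  0.976 0.   ] yaw from y 12.694759674180878
box ctr [ 0.5   -0.005  0.08 ] hinge mid [ 0.571 -0.022  0.08 ]
carton top -y corners (array([0.546, 0.037, 0.147]), [np.float64(0.003004557412758934), np.float64(0.0030045574127590753)]) other [0.437 0.063 0.16 ]
carton base+y corners z (array([0.587, 0.187, 0.032]), [np.float64(0.0007622937732209885), np.float64(0.0007622937732208063)]) (array([0.474, 0.215, 0.03 ]), [np.float64(0.0001068602259369084), np.float64(0.0001068602259369301)])
lid top corners (array([ 0.569, -0.123,  0.213]), [np.float64(0.0018181393914455312), np.float64(0.001818139391445398)]) (array([0.614, 0.068, 0.221]), [np.float64(0.0007193186777545554), np.float64(0.0007193186777546553)])
1.57 [251.418 171.582 274.07  209.285] [312.26  187.875 232.487 167.779]
1.65 [248.18  172.585 270.576 210.466] [313.395 183.178 233.738 163.11 ]
1.75 [244.168 174.132 266.229 212.238] [314.732 177.469 235.322 157.46 ]
[0.162 0.499 0.231] 2.1 [ 0.184 -0.751 -0.308]
```

Call:
carry_out(dp=[[0,0,-0.08],[-0.603,-0.489,-0.08],[-0.603,-0.489,-0.08],[-0.603,-0.489,-0.08],[-0.603,-0.489,-0.08],[-0.603,-0.489,-0.08],[-0.603,-0.489,-0.08],[-0.603,-0.489,-0.08]], dr=[[0,0,0],[0,0,-0.0244],[0,0,-0.0244],[0,0,-0.0244],[0,0,-0.0244],[0,0,-0.0244],[0,0,-0.0244],[0,0,-0.0244]], fingers=[0,0,0,0,0,0,0,0])

```text
time_s: 3.1
ee_pos: [0.401, 0.1304, 0.2915]
tcp_rot: [[-0.972, 0.235, 0.001], [0.235, 0.972, 0.0], [-0.001, 0.0, -1.0]]
ft_force: [1.1, 1.6, -0.5]
width: 0.001
finger_force: 0.0
```

Call:
carry_out(dp=[[-0.139,-0.131,0],[-0.139,-0.131,0],[-0.139,-0.131,0],[-0.139,-0.131,0]], dr=[[0,0,0],[0,0,0],[0,0,0],[0,0,0]], fingers=[0,0,0,0])

```text
time_s: 3.6
ee_pos: [0.4787, 0.0118, 0.291]
tcp_rot: [[-0.972, 0.237, -0.001], [0.237, 0.972, 0.0], [0.001, 0.0, -1.0]]
ft_force: [-0.6, 0.7, -0.4]
width: 0.002
finger_force: 0.0
```

Call:
carry_out(dp=[[0,0,0.07],[0,0,0.14],[0,0,0.195],[0,0,0.195],[0,0,0.195]], dr=[[0,0,0],[0,0,0],[0,0,0],[0,0,0],[0,0,0]], fingers=[0,0,0,0,0])

```text
time_s: 4.22
ee_pos: [0.4789, 0.013, 0.1468]
tcp_rot: [[-0.972, 0.234, 0.002], [0.234, 0.972, -0.0], [-0.002, 0.0, -1.0]]
ft_force: [0.7, 0.5, 0.1]
width: 0.003
finger_force: 0.0
```

```bash
python3 - <<'E'
from h import *
o=[]
for n,(x,y) in(("scene",(200,130)),("top",(160,125))):
    f=cam(n); o.append(cv2.resize(f["img"][y:y+160,x:x+130],(390,480),interpolation=cv2.INTER_CUBIC))
cv2.imwrite("pics/a1.png",cv2.convertScaleAbs(np.hstack(o),alpha=1.4)); print(manip.get_state()["ft_force"])
E
```

```text
[-0.46857659 -0.65883812  0.17949997]
```

View pics/a1.png

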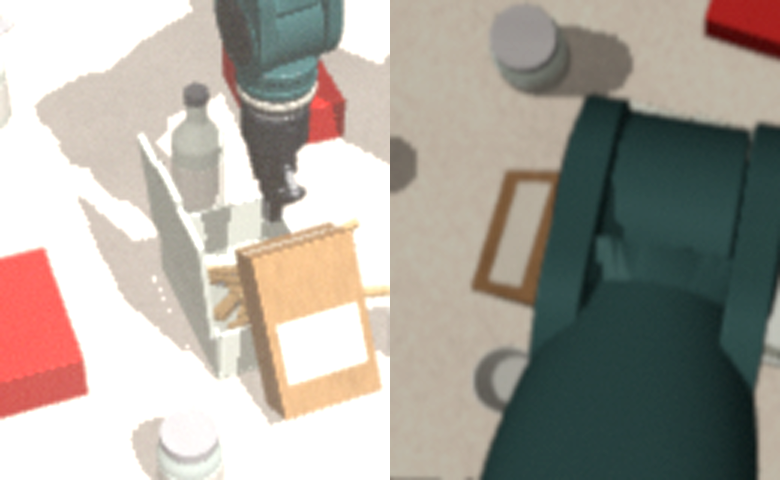

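The fingers are behind the carton's top edge and in line with its middle (left panel (275,210)). I'll push gently along +y.

Call:
carry_out(dp=[[0,0.012,0],[0,0.024,0],[0,0.032,0],[0,0.038,0],[0,0.044,-0.002],[0,0.05,-0.004],[0,0.056,-0.006],[0,0.062,-0.008]], dr=[[0,0,0],[0,0,0],[0,0,0],[0,0,0],[0,0,0],[0,0,0],[0,0,0],[0,0,0]], fingers=[0,0,0,0,0,0,0,0])

```text
time_s: 5.32
ee_pos: [0.4895, 0.0579, 0.1511]
tcp_rot: [[-0.972, 0.235, -0.0], [0.235, 0.972, 0.0], [0.0, 0.0, -1.0]]
ft_force: [0.0, -0.6, -0.4]
width: 0.004
finger_force: 0.2
```

```bash
python3 - <<'E'
from h import *
for i in range(3):
    s=manip.get_state(); cam("scene"); print(np.round(s["ft_force"],2))
print(np.round(s["ee_pos"],4))
E
```

```text
[ 0.05 -0.58 -0.41]
[-0.35  0.05 -0.07]
[ 0.27 -0.61 -1.11]
[0.4895 0.058  0.1512]
```

Call:
carry_out(dp=[[0,0.005,-0.002],[0,0.01,-0.004],[0,0.015,-0.006],[0,0.02,-0.008],[0,0.025,-0.009],[0,0.03,-0.01],[0,0.034,-0.011],[0,0.038,-0.012]], dr=[[0,0,0],[0,0,0],[0,0,0],[0,0,0],[0,0,0],[0,0,0],[0,0,0],[0,0,0]], fingers=[0,0,0,0,0,0,0,0])

```text
time_s: 6.48
ee_pos: [0.4961, 0.0855, 0.16]
tcp_rot: [[-0.972, 0.235, -0.0], [0.235, 0.972, 0.0], [0.0, 0.0, -1.0]]
ft_force: [0.8, -0.6, 0.2]
width: -0.001
finger_force: 0.0
```

```bash
python3 - <<'E'
from h import *
f=cam("scene"); cv2.imwrite("pics/a2.png",cv2.convertScaleAbs(cv2.resize(f["img"][130:290,200:360],(480,480),interpolation=cv2.INTER_CUBIC),alpha=1.4)); print(manip.get_state()["ft_force"],manip.get_state()["ee_pos"])
E
```

```text
[-0.71992189  0.06759898 -0.75728494] [0.49619454 0.08568356 0.16011483]
```

View pics/a2.png

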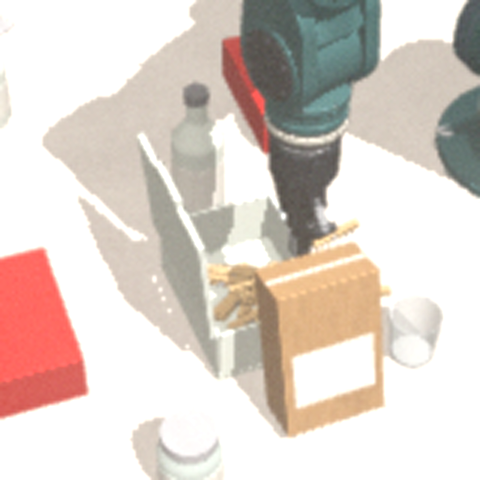

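The carton is partly raised and still touching the fingers at about (300,250), so I continue slowly.

Call:
carry_out(dp=[[0,0.004,-0.001],[0,0.008,-0.002],[0,0.012,-0.003],[0,0.016,-0.004],[0,0.019,-0.004],[0,0.022,-0.004],[0,0.022,-0.004],[0,0.022,-0.004]], dr=[[0,0,0],[0,0,0],[0,0,0],[0,0,0],[0,0,0],[0,0,0],[0,0,0],[0,0,0]], fingers=[0,0,0,0,0,0,0,0])

```text
time_s: 7.52
ee_pos: [0.4999, 0.1013, 0.163]
tcp_rot: [[-0.972, 0.235, -0.0], [0.235, 0.972, -0.0], [0.0, -0.0, -1.0]]
ft_force: [-0.7, 0.3, 0.5]
width: 0.004
finger_force: 0.0
```

```bash
python3 - <<'E'
from h import *
f=cam("scene"); cv2.imwrite("pics/a3.png",cv2.convertScaleAbs(cv2.resize(f["img"][130:290,200:360],(480,480),interpolation=cv2.INTER_CUBIC),alpha=1.4)); print(manip.get_state()["ft_force"],manip.get_state()["ee_pos"])
E
```

```text
[-0.24394319  0.01121717  0.58177167] [0.49992566 0.10126191 0.16301794]
```

View pics/a3.png

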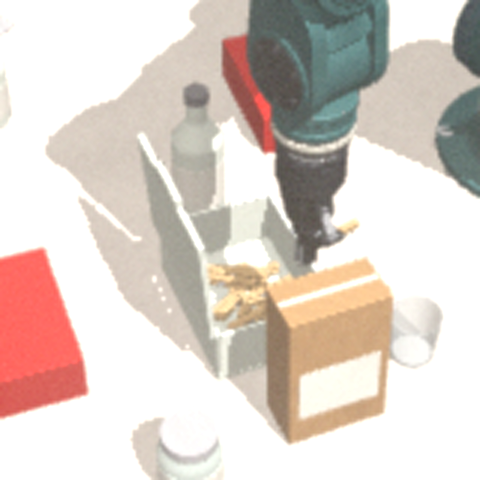

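The carton now stands and the fingers are clear of it. I'll back off, rise over the lid and go behind it.

Call:
carry_out(dp=[[0,-0.03,0],[0,-0.05,-0.08],[0,-0.05,-0.16],[-0.03,-0.08,-0.185],[-0.1,-0.11,-0.185],[-0.17,-0.138,-0.185],[-0.224,-0.138,-0.185],[-0.224,-0.138,-0.185]], dr=[[0,0,0],[0,0,0],[0,0,0],[0,0,0],[0,0,0],[0,0,0],[0,0,0],[0,0,0]], fingers=[0,0,0,0,0,0,0,0])

```text
time_s: 8.57
ee_pos: [0.6407, -0.0399, 0.2998]
tcp_rot: [[-0.972, 0.236, -0.002], [0.236, 0.972, 0.0], [0.002, -0.0, -1.0]]
ft_force: [0.2, 0.2, -1.0]
width: -0.004
finger_force: 0.0
```

```bash
python3 - <<'E'
from h import *
np.set_printoptions(precision=3,suppress=True)
f=cam("scene"); cv2.imwrite("pics/a4.png",cv2.convertScaleAbs(cv2.resize(f["img"][110:290,190:370],(540,540),interpolation=cv2.INTER_CUBIC),alpha=1.4))
print(manip.get_state()["ee_pos"])
q=lambda u,v:(200+u/3,130+v/3)
A,B=atz(f,q(288,438),0),atz(f,q(385,410),0); print(A,B,np.linalg.norm(A-B))
P=proj(f,np.array([A,B])+[0,0,.19]); print((P-[200,130])*3)
print(atz(f,q(280,308),.19),atz(f,q(390,290),.19))
E
```

```text
[ 0.639 -0.039  0.301]
[0.587 0.192 0.   ] [0.473 0.227 0.   ] 0.11945625938849606
[[293.347 328.063]
 [399.811 299.521]]
[0.581 0.162 0.19 ] [0.472 0.211 0.19 ]
```

View pics/a4.png

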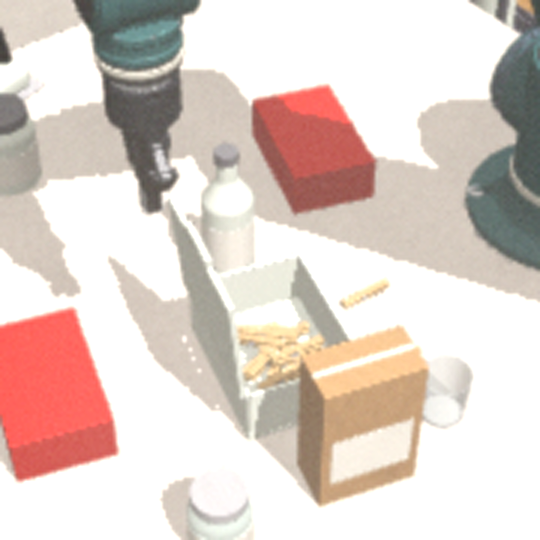

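The carton looks upright. I'll check it numerically by fitting the box's projected hull to the brown blob in both views.

```bash
cat > fit.py <<'E'
from h import *
from scipy.optimize import minimize
def hullmask(p):
    m=np.zeros((420,560),np.uint8); cv2.fillConvexPoly(m,cv2.convexHull(np.round(p*16).astype(np.int32)),1,shift=4); return m
V=np.array([[x,y,z] for x in(-.06,.06) for y in(-.033,.033) for z in(0,.19)])
def fit(names=("scene","top")):
    D=[]
    for n in names:
        f=cam(n); i=f["img"].astype(int); r=proj(f,[[.53,.16,.09]])[0]
        hsv=cv2.cvtColor(f["img"],cv2.COLOR_BGR2HSV)
        m=((hsv[...,0]>6)&(hsv[...,0]<22)&(hsv[...,1]>85)).astype(np.uint8)
        _,L,st,c=cv2.connectedComponentsWithStats(m); ok=[k for k in range(1,len(st)) if st[k,4]>250 and np.hypot(*(c[k]-r))<25]
        pts=np.argwhere(np.isin(L,ok))[:,::-1]; M=np.zeros((420,560),np.uint8); cv2.fillConvexPoly(M,cv2.convexHull(pts.astype(np.int32)),1)
        D.append((f,M)); print(n,M.sum(),[st[k].tolist() for k in ok])
    def cost(q):
        x,y,w,t=q[0],q[1],q[2],q[3]; P=V.copy(); P[:,1]+=.033   # pivot about -y lower edge
        c,s=np.cos(t),np.sin(t); P=np.c_[P[:,0],P[:,1]*c-P[:,2]*s,P[:,1]*s+P[:,2]*c]
        c,s=np.cos(w),np.sin(w); P=np.c_[P[:,0]*c-P[:,1]*s+x,P[:,0]*s+P[:,1]*c+y,P[:,2]]
        return sum((cv2.GaussianBlur(hullmask(proj(f,P)).astype(float)-M,(0,0),1.5)**2).sum() for f,M in D)
    best=min((minimize(cost,[.52,.145,-.235,t0],method="Nelder-Mead",options=dict(initial_simplex=np.array([.52,.145,-.235,t0])+np.vstack([np.zeros(4),np.diag([.02,.02,.06,.1])]),maxiter=300)) for t0 in(0,.3)),key=lambda r:r.fun)
    print("x y(-y base edge) yaw lean",best.x.round(3),"lean deg",np.degrees(best.x[3]).round(1),best.fun)
E
python3 -c "
from fit import *
fit(); fit(('scene',)); s=manip.get_state(); print(s['time_s'],s['ee_pos'])"
```

```text
scene 2723 [[270, 218, 56, 20, 392], [294, 226, 38, 52, 945]]
top 1443 [[172, 171, 23, 48, 503], [185, 175, 26, 49, 664]]
x y(-y base edge) yaw lean [ 0.53   0.167 -0.209  0.118] lean deg 6.8 652.3514894294927
scene 2719 [[270, 219, 56, 19, 399], [294, 226, 38, 52, 937]]
x y(-y base edge) yaw lean [ 0.523  0.147 -0.277  0.055] lean deg 3.1 409.07888338451926
8.775 [ 0.63822029 -0.03836478  0.3022849 ]
```

```bash
sed -i 's/        _,L,st,c/        if n=="scene": m[:,:289]=0\n        _,L,st,c/' fit.py
python3 -c "
from fit import *
fit(); fit(('scene',)); fit(('top',)); print(manip.get_state()['ft_force'])"
```

```text
scene 1545 [[292, 226, 40, 52, 952]]
top 1436 [[172, 171, 23, 48, 508], [185, 175, 26, 49, 661]]
x y(-y base edge) yaw lean [ 0.523  0.167 -0.252  0.09 ] lean deg 5.2 543.0528531044264
scene 1486 [[294, 226, 38, 52, 933]]
x y(-y base edge) yaw lean [ 0.521  0.14  -0.085 -0.238] lean deg -13.6 205.22200862510692
top 1423 [[172, 171, 24, 48, 506], [185, 175, 26, 49, 654]]
x y(-y base edge) yaw lean [ 0.524  0.173 -0.25   0.13 ] lean deg 7.5 18.95872835766292
[-0.55076744  0.19496084  0.95471138]
```

```bash
sed -i 's/<25\]/<40]/; s/st\[k,4\]>250/st[k,4]>150/' fit.py
python3 -c "
from fit import *
fit(); fit(('scene',))
f=cam('scene');g=cam('top')
a=cv2.resize(f['img'][205:295,275:345],(420,540),interpolation=cv2.INTER_CUBIC);b=cv2.resize(g['img'][160:235,160:213],(380,540),interpolation=cv2.INTER_CUBIC)
cv2.imwrite('pics/a5.png',cv2.convertScaleAbs(np.hstack([a,b]),alpha=1.3))"
```

```text
scene 1980 [[289, 219, 37, 16, 234], [294, 226, 38, 52, 940]]
top 1422 [[172, 171, 24, 48, 506], [185, 175, 26, 49, 654]]
x y(-y base edge) yaw lean [ 0.524  0.168 -0.287  0.119] lean deg 6.8 203.57749647613844
scene 1955 [[289, 219, 37, 16, 229], [295, 226, 37, 52, 936]]
x y(-y base edge) yaw lean [ 0.518  0.149 -0.207  0.003] lean deg 0.2 105.54104786595241
```

View pics/a5.png

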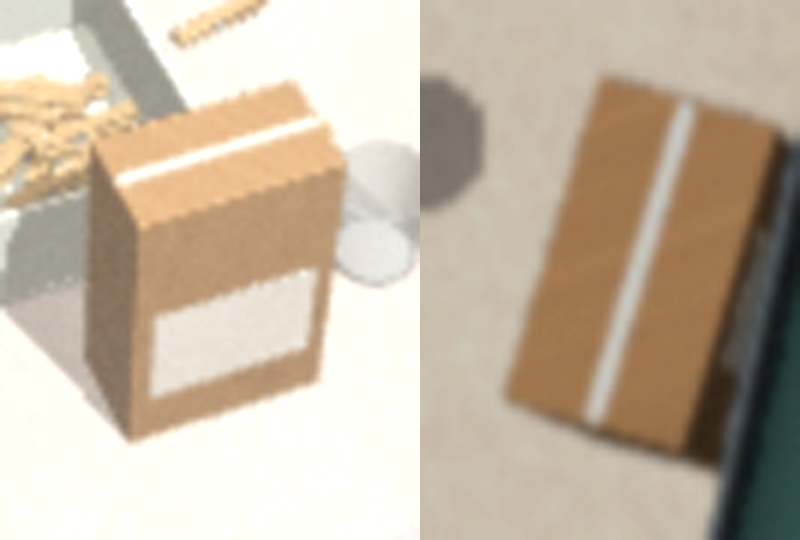

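The scene fit gives a lean of 0.2°. In the top view the strip of −y face shown on the right is too dark and partly hidden by the arm, which biased that fit. The crop shows the carton standing flat. Next I lower the fingers behind the lid and push.

Call:
carry_out(dp=[[0,0,0.06],[0,0,0.12],[0,0,0.14],[0.015,0,0.14],[0.03,0,0.14],[0.042,0,0.137],[0.055,0,0.135],[0.068,0,0.133]], dr=[[0,0,0],[0,0,0],[0,0,0],[0,0,0],[0,0,0],[0,0,0],[0,0,0],[0,0,0]], fingers=[0,0,0,0,0,0,0,0])

```text
time_s: 10.22
ee_pos: [0.5889, -0.0267, 0.2025]
tcp_rot: [[-0.972, 0.235, 0.001], [0.235, 0.972, -0.0], [-0.001, 0.0, -1.0]]
ft_force: [0.9, -1.2, -0.7]
width: -0.001
finger_force: 0.7
```

Call:
carry_out(dp=[[0.013,0,0.001],[0.026,0,0.003],[0.04,0,0.006],[0.053,0,0.01],[0.067,0,0.014],[0.08,0,0.019],[0.092,0,0.026],[0.104,0,0.034]], dr=[[0,0,0],[0,0,0],[0,0,0],[0,0,0],[0,0,0],[0,0,0],[0,0,0],[0,0,0]], fingers=[0,0,0,0,0,0,0,0])

```text
time_s: 11.22
ee_pos: [0.513, -0.0083, 0.1761]
tcp_rot: [[-0.972, 0.235, 0.0], [0.235, 0.972, 0.0], [-0.0, 0.0, -1.0]]
ft_force: [1.7, -0.8, -0.2]
width: -0.001
finger_force: 0.5
```

Call:
carry_out(dp=[[0.011,0,0.007],[0.021,0,0.017],[0.03,0,0.028],[0.039,0,0.039],[0.046,0,0.051],[0.052,0,0.064],[0.057,0,0.076],[0.06,0,0.086]], dr=[[0,0,0],[0,0,0],[0,0,0],[0,0,0],[0,0,0],[0,0,0],[0,0,0],[0,0,0]], fingers=[0,0,0,0,0,0,0,0])

```text
time_s: 12.22
ee_pos: [0.4695, 0.0022, 0.1114]
tcp_rot: [[-0.972, 0.235, -0.0], [0.235, 0.972, 0.0], [0.0, -0.0, -1.0]]
ft_force: [-0.1, 0.7, 0.4]
width: -0.001
finger_force: 0.3
```

Call:
carry_out(dp=[[0.002,0,0.007],[0.003,0,0.014],[0.003,0,0.02],[0.003,0,0.025],[0.003,0,0.029],[0.003,0,0.031],[0.003,0,0.031]], dr=[[0,0,0],[0,0,0],[0,0,0],[0,0,0],[0,0,0],[0,0,0],[0,0,0]], fingers=[0,0,0,0,0,0,0])

```text
time_s: 13.1
ee_pos: [0.4677, 0.0026, 0.0887]
tcp_rot: [[-0.972, 0.235, 0.0], [0.235, 0.972, -0.0], [-0.0, -0.0, -1.0]]
ft_force: [-0.5, 0.6, -0.0]
width: -0.003
finger_force: 0.0
```

Call:
carry_out(dp=[[0,0,0.0013],[0,0,0.0026],[0,0,0.0026]], dr=[[0,0,0],[0,0,0],[0,0,0]], fingers=[0,0,0])

```text
time_s: 13.48
ee_pos: [0.4678, 0.0026, 0.0882]
tcp_rot: [[-0.972, 0.235, 0.001], [0.235, 0.972, -0.0], [-0.002, 0.0, -1.0]]
ft_force: [-7.7, 1.7, 26.7]
width: 0.001
finger_force: 13.5
```

The contact is firm at z = 0.088, so the lid is on the rim. I'll lift off and go clear.

Call:
carry_out(dp=[[0,0,-0.03],[0,0,-0.1],[0,0,-0.18],[0,0,-0.26],[-0.0,-0.08,-0.28],[0.1,-0.16,-0.28],[0.15,-0.24,-0.28],[0.15,-0.3,-0.28]], dr=[[0,0,0],[0,0,0],[0,0,0],[0,0,0],[0,0,0],[0,0,0],[0,0,0],[0,0,0]], fingers=[0,0,0,0,0,0,0,0])

```text
time_s: 14.48
ee_pos: [0.3153, -0.1714, 0.2973]
tcp_rot: [[-0.972, 0.234, 0.001], [0.234, 0.972, -0.001], [-0.001, -0.001, -1.0]]
ft_force: [0.8, -0.8, 1.4]
width: 0.001
finger_force: 0.0
```

```bash
python3 - <<'E'
from h import *
o=[]
for n,(x,y) in(("scene",(215,150)),("top",(160,135))):
    f=cam(n); o.append(cv2.resize(f["img"][y:y+165,x:x+132],(400,500),interpolation=cv2.INTER_CUBIC))
    for l in("lid_edge","lid_hinge","softener","cup"):
        r=manip.mark_of(n,l); print(n,l,r[0] if r else None)
cv2.imwrite("pics/a6.png",cv2.convertScaleAbs(np.hstack(o),alpha=1.3)); print(manip.get_state()["ee_pos"])
by=np.array([.235,.972,0]);bx=np.array([.972,-.235,0]);h=np.array([.571,-.022,.088])
E
python3 -c "
from fit import *
fit();fit(('scene',))"
```

```text
scene lid_edge {'location': [300.9, 210.7], 'score': 0.95}
scene lid_hinge {'location': [260.6, 220.8], 'score': 0.79}
scene softener {'location': [265.0, 196.5], 'score': 0.62}
scene cup {'location': [340.3, 247.6], 'score': 0.78}
top lid_edge {'location': [255.9, 237.8], 'score': 0.6}
top lid_hinge {'location': [273.2, 181.7], 'score': 0.82}
top softener {'location': [324.1, 234.5], 'score': 0.56}
top cup None
[ 0.31771621 -0.17032685  0.29679173]
scene 1834 [[291, 219, 35, 15, 189], [295, 226, 37, 52, 927]]
top 1726 [[172, 171, 24, 48, 511], [185, 175, 32, 51, 732]]
x y(-y base edge) yaw lean [ 0.519  0.151 -0.212 -0.002] lean deg -0.1 177.21317054875988
scene 1844 [[291, 219, 35, 15, 190], [295, 226, 37, 52, 923]]
x y(-y base edge) yaw lean [ 0.519  0.145 -0.124 -0.062] lean deg -3.5 121.8956507926228
```

View pics/a6.png

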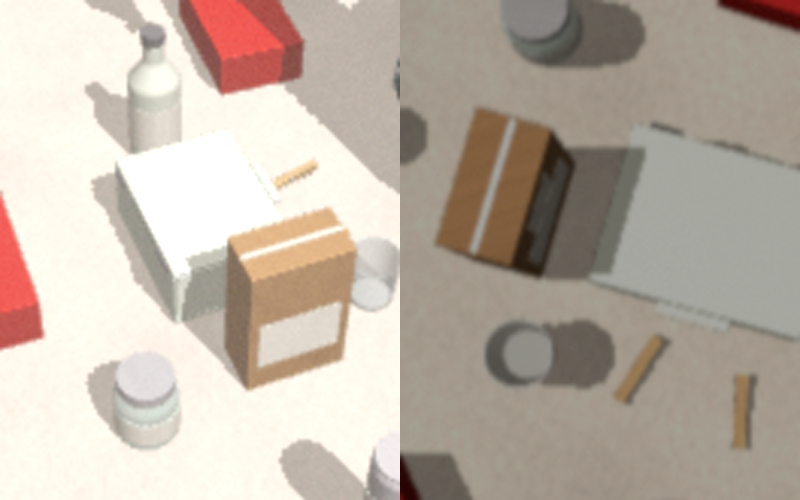

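The carton stands upright (joint fit −0.1°), the lid lies flat on the box, and the cup, pegs and softener are where they were. I'll check the lid edge height and hand in if it is right.

```bash
python3 - <<'E'
from h import *
S,T=cam("scene"),cam("top")
a,b=[manip.mark_of(n,"lid_edge")[0]["location"] for n in("scene","top")]
X,r=tri([S,T],[a,b]); print(X,r); s=manip.get_state(); print(s["time_s"],s["ft_force"],s["qd"])
if abs(X[2]-.088)<.012: print("handing in", manip.sign_off())
E
```

```text
[ 0.41977964  0.03835379 -0.23120802] [np.float64(0.028364841060684272), np.float64(0.028364841060684275)]
15.325 [-0.39385074 -0.49556523 -0.3648691 ] [-0.00501602  0.00045752 -0.00066951 -0.00043035 -0.0003552  -0.00070775]
```

```bash
python3 - <<'E'
from h import *
S,T=cam("scene"),cam("top")
print(tri([S,T],[(300.9,210.7),(255.9,237.8)]))
print([ [(np.round(r["location"]),round(r["score"],2)) for r in manip.mark_of(n,"lid_edge")] for n in("scene","top")])
# edge corner lines from picture a6: -x,+y lid corner and +x corners
s=lambda u,v:(215+u*.33,150+v*.33); t=lambda u,v:(160+(u-400)*.33,135+v*.33)
print("+x+y",tri([S,T],[s(178,275),t(640,125)]),"tab",tri([S,T],[s(276,201),t(660,312)]))
h=np.array([.571,-.022,.088]);bx=np.array([.972,-.235,0])
print("shut edge expected",h-.15*bx,proj(S,[h-.15*bx]),proj(T,[h-.15*bx]))
E
```

```text
(array([0.43017156, 0.01665691, 0.0770651 ]), [np.float64(0.000717344798103713), np.float64(0.0007173447981037586)])
[[(array([304., 211.]), 0.96)], [(array([256., 236.]), 0.58)]]
+x+y (array([0.5970813 , 0.07103434, 0.07644443]), [np.float64(0.0040192147715056225), np.float64(0.004019214771505633)]) tab (array([0.428934  , 0.04502045, 0.07060538]), [np.float64(0.00028159872503611435), np.float64(0.00028159872503600127)])
shut edge expected [0.4252  0.01325 0.088  ] [[301.70135754 207.49244675]] [[257.20615873 239.31591483]]
```

The free edge measures about 0.08 m high, the same as the hinge side within error. Together with the hard stop felt at 0.088 m, that means the lid is shut.

```bash
python3 -c "
from workcell import manip
print(manip.sign_off())"
```

```text
the job is handed in; nothing more can be done
None
```

The brown carton is standing upright by itself and the peg box lid is shut. In the last pictures the cup, softener and loose pegs are where they were. I handed the job in at about 15 s, and the one hard contact was a brief 27 N press as the lid reached the rim.

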